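# Wind down the drying rack's latch lever and park it along the rail

## Robot

A 6-joint arm with a two-finger parallel gripper is mounted at the origin on the work surface. World frame = base frame: x ahead of the robot, y to its left, z up, the work surface at z = 0. Lengths are in m, angles in rad, forces in N, time in s.
With the tool pointing down it reaches from about 0.275 to 0.825 m from the base axis. Payload 5.2 kg.
Tool frame: the origin (TCP) lies at the very end of the fingers, on their centre line; the grasp point (between the pads) lies 19 mm behind it (r.grip_point_offset is the distance from the TCP to the grasp point, in m); x points along the fingers, y is the direction in which the jaws open and shut, and the axes are right-handed (so a half turn about x gives the same grasp; the last joint's range is limited). The gripper opens to 93 mm and grips with 3 to 60 N. Pads are 15 mm wide; open, the fingers measure 128 mm over their backs; the gripper's body (75 mm by 188 mm) begins 65 mm behind the grasp point.
Start: joints at [0.911, 0.259, 1.535, -0, 1.348, -0.203], TCP at [0.243, 0.494, 0.219] pointing down, gripper open.
Joint ranges: [-3.14, 3.14], [-0.91, 2.08], [0.19, 2.58], [-1.22, 4.36], [0.22, 2.71], [-3.12, 3.12]. Speed limits (rad/s): [2.57, 2.57, 3.14, 3.14, 3.14, 3.14].

## Interface

Orientations are given as a unit quaternion [w, x, y, z].
In Python, from plant import r, ik, cams, job gives the robot as it stands. Calls block until the motion is done:
- r.goto(position, orientation): joint-space move of the TCP to a pose.
- r.movel(position, rotation=None, feed=0.15, threshold=None): straight line of the TCP; rotation=None keeps the orientation; feed is the mean speed in m/s. With threshold (N) it stops when the force on the tool has changed by that much, and returns True; else False.
- r.goto_joints(angles): joint-space move.
- r.gripper_to(opening): opening from 0.0 (shut) to 1.0 (fully open); the grip force is fixed at half the most; returns when the fingers have stopped.
- r.wait(seconds).
- ik(position, orientation): joint angles nearest the present ones, or None.
- cams.camera(name): name is "scene" or "top" or "wrist"; returns the picture (480x640x3 uint8, red, green, blue); there is no depth.
- cams.camera_model(name): a dict with "intrinsics" (3x3 intrinsics, pixels), "xyz" and "orientation" of the camera in the world. Camera axes: x right, y up, looking along -z (the intrinsics and any distortion apply to the point x, -y, -z); pixel columns grow to the right and rows downward; lengths in m; the calibration is good to about 2 mm. A picture is of the moment at which its call begins: read the wrist's pose just before it. camera_model takes no time and is no camera call; for the wrist camera it gives the pose at the moment of the call.
A pose or a line that the arm cannot do raises r.IKError and nothing moves.
- job.hand_in(): hands the job in, once; it reports no verdict.
Readings, each from a call of its own:
- r.current_t(): time.
- r.current_joints(): joint angles.
- r.current_joint_velocities(): joint speeds.
- r.current_joint_efforts(): joint torques, N m.
- r.current_position(): TCP position.
- r.current_eef_rot(): TCP orientation.
- r.current_contact_force(): force on the tool from outside, world axes, zero at the start.
- r.current_moment(): the same for the moment, N m.
- r.current_grip_width(): opening from 0.0 (shut) to 1.0 (fully open).
Only numpy, scipy, OpenCV 4.12 (cv2) and the standard library are available. Lean on these libraries where they do the work, as an engineer would, in place of code of your own. Each camera call takes 0.05 s, during which the arm holds its last target. There are 200 camera calls.

## Task

Lock the drying rack's fold-out side arm: push the latch lever round clockwise (seen from above) until you feel it bite and grow heavy, then tighten on only until the lever next lies along the top of the rack's front rail, ball end out over the rail. While the lever still turns freely it is not locked, so let it sweep on over the rail; but once it has bitten, do not take it a whole turn farther. Leave the side arm where it stands and the dishes undisturbed.

Things in the scene. Friction and masses are not known exactly. Their poses are not given: they have to be found in the camera images.
- rack: Matte black wire drying rack on an 18 mm teak board; it does not move. Origin: the foot of the latch post (the rack's front right corner) on the board's top; x runs along the rack's right side to the back (270 mm), y along its front to the left (400 mm), z up. Dishes stand inside, none nearer than 110 mm to the post; the tallest reach 170 mm above the origin.
- rail_point (a point): A point on the axis of the rack's front top rail (6 mm wire, 100 mm above the rack's origin), 72 mm from the latch post's axis. The rail runs straight from the post through this point along the rack's y. When the lever lies along the rail, its ball end is right above this point.
- latch: The latch: a metal hub (36 mm flange, 24 mm high) with a lever, on an upright threaded stud on the latch post (right-hand quick thread, 5 mm a turn): clockwise from above screws it down. Origin on the stud's axis at the hub's underside, 116 to 130 mm above the rack's origin; x points along the lever to its ball end, z up. It needs 0.75 to 2.75 turns; its pose does not tell how many.
- lever_mid (a point): Middle of the lever's round bar (11 mm thick), 50 mm from the stud's axis, 24.5 mm above the hub's underside: a good place to push sideways; 20 mm or more of clear space below its axis, down to the side arm and the rail, and 100 mm all round the stud. Running free, the latch needs about 0.1 N m, that is 2 N here. It stays where it is left.
- lever_tip (a point): Centre of the 16 mm ball at the lever's outer end, 72 mm from the stud's axis, 27.5 mm above the hub's underside. Under the hub is a rubber washer of unknown height: it bites a third to half a turn before the right place; then the drag at lever_mid grows to 6-10 N when pushed slowly (40 mm/s), several times that when pushed fast. It is felt while moving and fades when held still.
- sidearm_end (a point): Middle of the outer end of the fold-out side arm, a flat black wire loop, 54 mm wide and 205 mm long, that swings stiffly about the latch post and stands out to the rack's right; its wires lie 111 mm above the rack's origin, its three small cup pegs, 115 mm and more from the post, rise to 137 mm. It must stay where it is.
- bowl_mid (a point): Glazed brown bowl upside down in the left of the rack, 124 mm diameter, 58 mm high; the point is its centre. Leave alone.
- plate_a: Glass dessert plate standing on edge in a slot of the rack, 150 mm diameter, 8 mm thick; origin at its centre. Leave alone.
- plate_b: The second glass dessert plate, the same, one slot farther left. Leave alone.
- cup_mid (a point): Pink plastic cup upside down in the back right of the rack, 72 mm at the mouth, 92 mm high; the point is its centre. Leave alone.

How it is judged:
At the end, for the whole second after the job is handed in: The lever rests along the front rail, its ball end within 12.5 mm (10 degrees) of the rail's line; the latch is clamped on its washer with more than 25 N (a fifth of a turn past the bite); the side arm's end is within 25 mm and every dish within 15 mm of its start (y of lever_tip in the frame of rack above 0.06 m and x of lever_tip in the frame of rack between -0.0125 and 0.0125 m and contact force between latch and anything else above 25 N and angular speed of latch below 0.05 rad/s and distance of sidearm_end from where it was at the start of the episode below 0.025 m and distance of each of bowl_mid, plate_a, plate_b, cup_mid from where it was at the start of the episode below 0.015 m); the robot touches nothing.
It fails at once if the latch is overtightened by a further turn (more than 160 N on it) (contact force between latch and anything else above 160 N).
It fails at once if the side arm is knocked out of place (distance of sidearm_end from where it was at the start of the episode above 0.04 m).
It fails at once if a dish is disturbed (distance of any of bowl_mid, plate_a, plate_b, cup_mid from where it was at the start of the episode above 0.03 m).
It also fails if it takes over 72 s, if anything falls off the work surface, if the arm or the gripper's body presses on something with over 40 N, if the wrist force passes 120 N, or if a joint passes its speed limit or range.

## Working session

There is one attempt and no reset: what is moved stays moved. The work goes in short steps, each a Python script; the robot and the scene stay as the last script left them, time stands still between calls to the robot, and variables do not carry over. Pictures are saved under pics/ and viewed, about 8 in all and at most 12, crops included, and the job is handed in when it is done.

```bash
ls; mkdir -p pics; python3 - <<'E'
from plant import r,ik,cams,job
import cv2,numpy as np
for n in ("scene","top","wrist"):
    im=cams.camera(n); cv2.imwrite(f"pics/{n}0.png",im[:,:,::-1]); m=cams.camera_model(n); print(n,m)
print(r.current_t(),r.current_eef_rot(),r.current_contact_force())
E
```

```text
pics
scene {'intrinsics': array([[436.19044724,   0.        , 320.13264246],
       [  0.        , 436.19044724, 237.82341314],
       [  0.        ,   0.        ,   1.        ]]), 'xyz': array([ 1.18548534, -0.38391768,  0.77497002]), 'orientation': array([0.82660351, 0.33795937, 0.17971522, 0.41256823])}
top {'intrinsics': array([[551.22990993,   0.        , 310.03230632],
       [  0.        , 551.22990993, 239.71125699],
       [  0.        ,   0.        ,   1.        ]]), 'xyz': array([ 0.47265647, -0.02346825,  1.04580642]), 'orientation': array([ 0.71276584,  0.0746901 , -0.06405558, -0.69446607])}
wrist {'intrinsics': array([[412.98772751,   0.        , 319.78484034],
       [  0.        , 412.98772751, 238.00388277],
       [  0.        ,   0.        ,   1.        ]]), 'xyz': array([0.16898673, 0.52937474, 0.3825597 ]), 'orientation': array([ 0.83932922, -0.12644514, -0.07744852,  0.52301035])}
0.15 [ 0.68853623  0.15964939  0.68895462 -0.16053496] [-0.45655864 -1.14183168 -0.33761068]
```

View pics/top0.png

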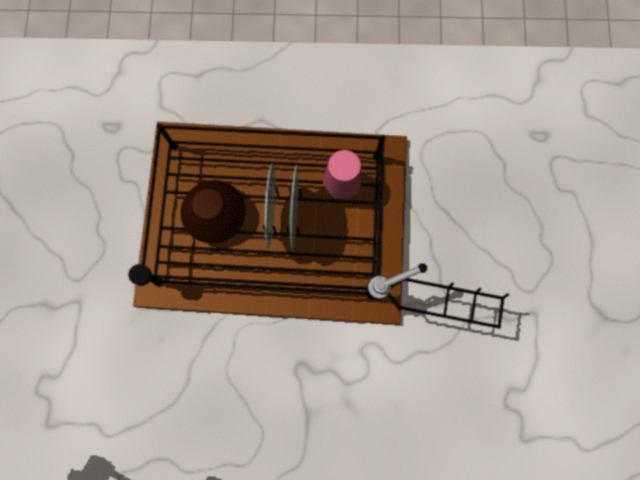

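View pics/scene0.png

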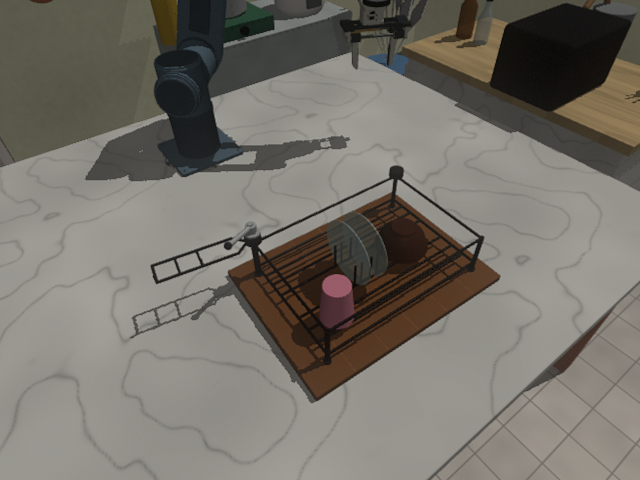

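Top view: hub at about (379,287), ball at (422,268), left-front cap at (139,274), side arm to the right. Scene view: hub at about (252,233), ball at (230,245), left cap at (397,172). I'll crop both to refine these.

```bash
cat > h.py <<'E'
import numpy as np,cv2
from scipy.spatial.transform import Rotation as R
def rot(q): return R.from_quat([q[1],q[2],q[3],q[0]])
def ray(m,uv):
    K=m["intrinsics"]; d=np.array([(uv[0]-K[0,2])/K[0,0],-(uv[1]-K[1,2])/K[1,1],-1.])
    return m["xyz"],rot(m["orientation"]).apply(d/np.linalg.norm(d))
def onz(m,uv,z):
    o,d=ray(m,uv); return o+d*(z-o[2])/d[2]
def tri(m1,u1,m2,u2):
    A=np.zeros((3,3));b=np.zeros(3);L=[ray(m1,u1),ray(m2,u2)]
    for o,d in L:
        P=np.eye(3)-np.outer(d,d);A+=P;b+=P@o
    p=np.linalg.solve(A,b); return p,[np.linalg.norm((np.eye(3)-np.outer(d,d))@(p-o)) for o,d in L]
E
python3 - <<'E'
import cv2,numpy as np
a=cv2.imread('pics/top0.png')[245:335,340:440]; b=cv2.imread('pics/scene0.png')[205:285,200:290]
f=lambda x,s:cv2.resize(x,None,fx=s,fy=s,interpolation=cv2.INTER_CUBIC)
A=f(a,4);B=f(b,4);o=np.zeros((360,760,3),np.uint8);o[:360,:400]=A;o[:320,400:]=B
o=np.clip(o*1.3,0,255).astype(np.uint8)
cv2.imwrite('pics/crop0.png',o)
E
```

```text
(no output)
```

View pics/crop0.png

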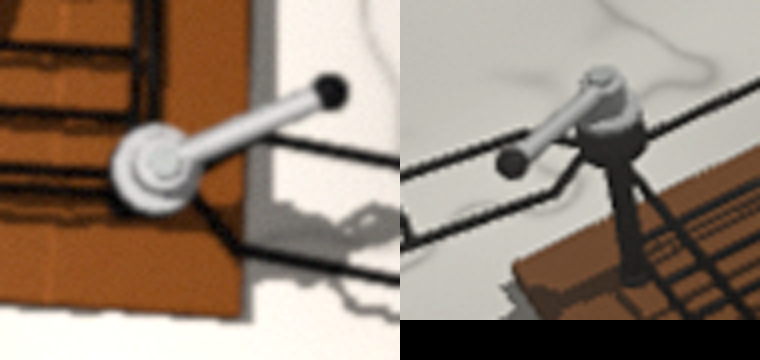

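```bash
python3 - <<'E'
from plant import r,ik,cams
from h import *
T=cams.camera_model("top");S=cams.camera_model("scene")
for n,a,b in [("ball",(422.1,267.4),(227.7,245.2)),("nub",(380.9,285),(249.9,224.2)),("flange",(378.4,287.2),(252.2,235.2)),("lcap",(139,273.5),(397,171))]:
    p,e=tri(T,a,S,b); print(n,p.round(4),np.round(e,4))
# left cap centroid: dark blob
im=cv2.imread('pics/top0.png')[255:292,122:165].max(2); m=(im<45).astype(np.uint8)
m=cv2.morphologyEx(m,cv2.MORPH_OPEN,np.ones((9,9),np.uint8)); y,x=np.nonzero(m); print(x.mean()+122,y.mean()+255,len(x))
im=cv2.imread('pics/scene0.png')[160:195,380:415].max(2); m=(im<60).astype(np.uint8)
m=cv2.morphologyEx(m,cv2.MORPH_OPEN,np.ones((7,7),np.uint8)); y,x=np.nonzero(m); print(x.mean()+380,y.mean()+160,len(x))
print("tool",rot(r.current_eef_rot()).as_matrix().round(3))
c=tri(T,(380.9,285),S,(249.9,224.2))[0]
for yaw in np.arange(-180,181,30):
    t=np.radians(yaw); M=np.array([[0,-np.sin(t),-np.cos(t)],[0,np.cos(t),-np.sin(t)],[-1,0,0]]) # x down, y at yaw+90
    q=R.from_matrix(M).as_quat()[[3,0,1,2]]
    j=ik(c+[0,0,.1],q); print(yaw,np.linalg.det(M).round(1),None if j is None else np.round(j,2))
E
```

```text
ball [ 0.605  -0.188   0.1753] [0.0007 0.0007]
nub [ 0.5758 -0.1229  0.1715] [0.0005 0.0005]
flange [ 0.5758 -0.1223  0.1398] [0.0004 0.0004]
lcap [0.5895 0.278  0.1309] [0.0004 0.0004]
140.08814589665653 274.5562310030395 329
395.88079470198676 172.4834437086093 151
tool [[-0.001  0.441  0.897]
 [-0.001  0.897 -0.441]
 [-1.    -0.001 -0.   ]]Traceback (most recent call last):
  File "<stdin>", line 15, in <module>
  File "scipy/spatial/transform/_rotation.pyx", line 1143, in scipy.spatial.transform._rotation.Rotation.from_matrix
ValueError: Non-positive determinant (left-handed or null coordinate frame) in rotation matrix 0: [[ 0.0000000e+00  1.2246468e-16  1.0000000e+00]
 [ 0.0000000e+00 -1.0000000e+00  1.2246468e-16]
 [-1.0000000e+00  0.0000000e+00  0.0000000e+00]].
```

```bash
cat >> h.py <<'E'
C=np.array([0.5758,-0.1225]); A0=-65.9; RAIL=-272.0; Z0=0.1723   # stud, lever start angle, rail angle (deg), lever axis z
RHO=0.046
def pose(a,d=0.013,flip=False,lift=0.0,below=0.012):
    t=np.radians(a); u=np.array([np.cos(t),np.sin(t)]); p=np.array([u[1],-u[0]])
    z=Z0-0.005*(A0-a)/360-below+lift
    y=np.array([u[0],u[1],0])*(-1 if flip else 1); x=np.array([0,0,-1.])
    q=R.from_matrix(np.column_stack([x,y,np.cross(x,y)])).as_quat()[[3,0,1,2]]
    return np.r_[C+RHO*u-d*p,z],q
E
python3 - <<'E'
from plant import r,ik
from h import *
for fl in (0,1):
  print(fl,[(a,None if (j:=ik(*pose(a,flip=fl,lift=.04))) is None else tuple(np.round(j[[0,5]] if hasattr(j,'shape') else [j[0],j[5]],2))) for a in range(-60,-425,-30)])
E
```

```text
0 [(-60, (np.float64(-0.43), np.float64(0.62))), (-90, (np.float64(-0.46), np.float64(1.11))), (-120, (np.float64(-0.48), np.float64(1.61))), (-150, (np.float64(-0.48), np.float64(2.14))), (-180, (np.float64(-0.45), np.float64(2.69))), (-210, (np.float64(-0.41), np.float64(-3.03))), (-240, (np.float64(-0.37), np.float64(-2.46))), (-270, (np.float64(-0.33), np.float64(-1.9))), (-300, (np.float64(-0.32), np.float64(-1.36))), (-330, (np.float64(-0.32), np.float64(-0.85))), (-360, (np.float64(-0.35), np.float64(-0.35))), (-390, (np.float64(-0.39), np.float64(0.14))), (-420, (np.float64(-0.43), np.float64(0.62)))]
1 [(-60, (np.float64(-0.43), np.float64(-2.52))), (-90, (np.float64(-0.46), np.float64(-2.03))), (-120, (np.float64(-0.48), np.float64(-1.53))), (-150, (np.float64(-0.48), np.float64(-1.0))), (-180, (np.float64(-0.45), np.float64(-0.45))), (-210, (np.float64(-0.41), np.float64(0.11))), (-240, (np.float64(-0.37), np.float64(0.68))), (-270, (np.float64(-0.33), np.float64(1.24))), (-300, (np.float64(-0.32), np.float64(1.78))), (-330, (np.float64(-0.32), np.float64(2.29))), (-360, (np.float64(-0.35), np.float64(2.79))), (-390, (np.float64(-0.39), np.float64(-3.01))), (-420, (np.float64(-0.43), np.float64(-2.52)))]
```

```bash
cat >> h.py <<'E'
def enter(r,a,flip,d=0.03):
    p,q=pose(a,d,flip,lift=0.05); r.goto(p,q); r.movel(pose(a,d,flip)[0],feed=.1)
def leave(r,a,flip):
    p,q=pose(a,0.03,flip); r.movel(p,q,feed=.08); r.movel(pose(a,0.03,flip,lift=.05)[0],feed=.12)
def stroke(r,a0,a1,flip,thr=5.,step=20,feed=.04,stop=None,d=.013):
    n=int(np.ceil((a0-a1)/step)); hits=0
    for a in np.linspace(a0,a1,n+1):
        f0=np.array(r.current_contact_force())
        p,q=pose(a,d,flip); h=r.movel(p,q,feed=feed,threshold=thr)
        f=np.array(r.current_contact_force()); t=np.radians(a); tan=np.array([np.sin(t),-np.cos(t),0])
        e=np.linalg.norm(np.array(r.current_position())-p)
        print(f"{a:.0f} hit={h} ftan {f0@tan:.1f}->{f@tan:.1f} f={np.linalg.norm(f):.1f} err={e*1000:.1f} t={r.current_t():.2f}",flush=True)
        hits=hits+1 if h else 0
        if stop and hits>=stop: break
    return a
E
python3 - <<'E'
from plant import r,ik,cams
from h import *
p=np.array(r.current_position()); p[2]=.33; r.movel(p,feed=.3)
q=pose(-64,.03,True,lift=.12); r.goto(*q); r.gripper_to(0.0)
enter(r,-64,True); print(r.current_t(),r.current_contact_force())
cv2.imwrite("pics/s1.png",cams.camera("scene")[:,:,::-1])
stroke(r,-64,-130,True,stop=2)
cv2.imwrite("pics/s2.png",cams.camera("scene")[:,:,::-1])
a=cv2.imread("pics/s1.png")[130:310,150:350];b=cv2.imread("pics/s2.png")[130:310,150:350]
cv2.imwrite("pics/s12.png",cv2.resize(np.hstack([a,b]),None,fx=2,fy=2))
E
```

```text
5.8083 [ 0.0218488   1.62044347 -0.03566139]
-64 hit=False ftan 0.1->0.3 f=0.7 err=0.3 t=6.43
-80 hit=False ftan 0.1->-0.3 f=1.2 err=0.1 t=6.92
-97 hit=False ftan -0.6->-0.6 f=0.8 err=0.2 t=7.42
-114 hit=False ftan -0.7->-0.8 f=1.6 err=0.2 t=7.91
-130 hit=False ftan -1.1->-0.1 f=0.5 err=0.3 t=8.40
```

View pics/s12.png

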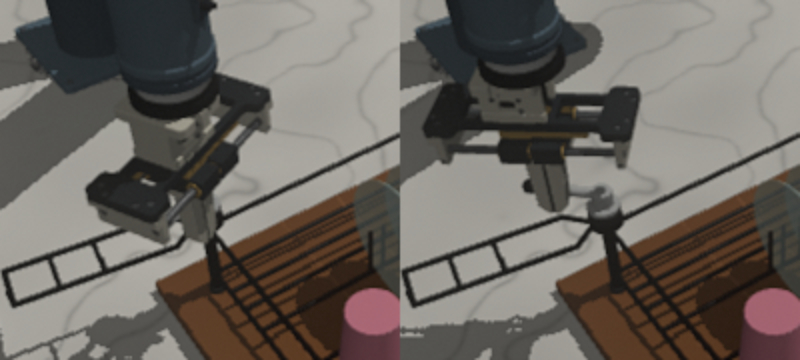

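The left image shows the fingers behind the lever. In the right one the lever has swung with them to about (560,188), and the side arm hasn't moved. I'll carry on sweeping.

```bash
python3 - <<'E'
from plant import r,ik,cams
from h import *
stroke(r,-140,-370,True,stop=2); leave(r,-370,True)
print('S2'); enter(r,-368,False); stroke(r,-368,-428,False,stop=2); leave(r,-428,False)
print('S3'); enter(r,-426,True); a=stroke(r,-426,-600,True,stop=2); print(a)
E
```

```text
-140 hit=False ftan 0.6->-0.5 f=0.6 err=0.2 t=8.81
-159 hit=False ftan -0.4->-1.0 f=1.2 err=0.2 t=9.36
-178 hit=False ftan -1.1->-1.3 f=1.4 err=0.3 t=9.91
-198 hit=False ftan -1.1->-2.6 f=2.7 err=0.2 t=10.46
-217 hit=False ftan -2.2->-2.2 f=2.3 err=0.2 t=11.01
-236 hit=False ftan -1.9->-2.6 f=2.7 err=0.3 t=11.56
-255 hit=False ftan -2.1->-2.2 f=2.2 err=0.4 t=12.11
-274 hit=False ftan -2.0->-2.1 f=2.3 err=0.4 t=12.66
-293 hit=False ftan -1.7->-2.2 f=2.5 err=0.3 t=13.21
-312 hit=False ftan -2.1->-2.7 f=2.8 err=0.3 t=13.76
-332 hit=False ftan -2.6->-2.8 f=2.9 err=0.2 t=14.31
-351 hit=False ftan -2.4->-2.0 f=2.3 err=0.3 t=14.86
-370 hit=False ftan -1.8->-1.8 f=2.2 err=0.3 t=15.41
S2
-368 hit=False ftan -0.2->0.4 f=0.5 err=0.4 t=20.23
-388 hit=False ftan 0.4->-0.7 f=1.1 err=0.4 t=20.80
-408 hit=False ftan -0.6->-0.1 f=0.9 err=0.1 t=21.37
-428 hit=False ftan 0.2->-0.3 f=0.9 err=0.1 t=21.93
S3
-426 hit=False ftan -0.5->-0.3 f=0.5 err=0.3 t=26.76
-445 hit=False ftan -0.2->-0.6 f=0.9 err=0.4 t=27.31
-465 hit=False ftan -0.8->-1.0 f=1.4 err=0.4 t=27.86
-484 hit=False ftan -1.3->-2.1 f=2.1 err=0.1 t=28.41
-503 hit=True ftan -2.1->0.5 f=0.5 err=12.7 t=28.66
-523 hit=True ftan 0.4->0.7 f=0.8 err=25.6 t=28.98
-522.6666666666666
```

Bite felt at about -490°, roughly 0.4 turn before the rail. That fits the expected range, and none of the free segments triggered the threshold. I'll tighten to just short of the rail and look.

```bash
python3 - <<'E'
from plant import r,ik,cams
from h import *
stroke(r,-502,-502,True,thr=4.5)
stroke(r,-505,-615,True,thr=25,feed=.03)
cv2.imwrite("pics/t3.png",cams.camera("top")[:,:,::-1]);cv2.imwrite("pics/s3.png",cams.camera("scene")[:,:,::-1])
a=cv2.imread("pics/s3.png")[130:310,150:350];b=cv2.imread("pics/t3.png")[200:380,300:500]
cv2.imwrite("pics/s3c.png",cv2.resize(np.hstack([a,b]),None,fx=2,fy=2))
E
```

```text
-502 hit=True ftan 0.7->0.3 f=1.1 err=5.5 t=29.18
-505 hit=False ftan 0.3->-0.9 f=1.6 err=0.4 t=29.62
-523 hit=False ftan -0.6->-2.9 f=3.0 err=0.4 t=30.27
-542 hit=False ftan -2.9->-4.5 f=5.0 err=0.5 t=30.93
-560 hit=False ftan -4.7->-3.1 f=4.6 err=0.4 t=31.59
-578 hit=False ftan -3.4->-6.3 f=6.9 err=0.7 t=32.25
-597 hit=False ftan -5.7->-6.5 f=7.7 err=0.8 t=32.91
-615 hit=False ftan -5.1->-4.5 f=5.0 err=1.7 t=33.57
```

View pics/s3c.png

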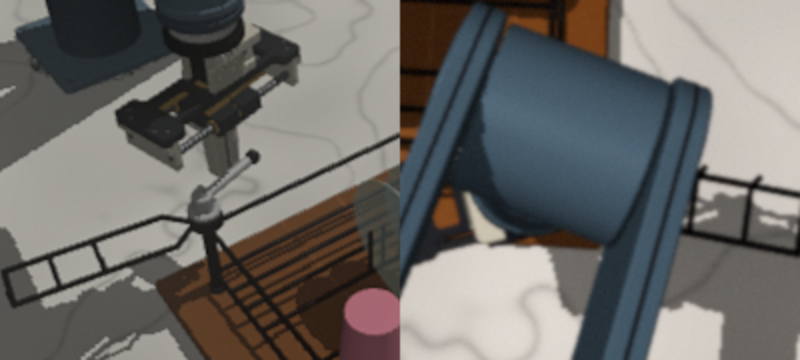

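Scene crop: ball at (253,156), which is full-frame (276.2,207.8), a little short of the rail. The side arm hasn't moved.

```bash
python3 - <<'E'
from plant import r,ik,cams
from h import *
S=cams.camera_model("scene")
p=onz(S,(276.2,207.8),.1677); v=p[:2]-C; a=np.degrees(np.arctan2(v[1],v[0]))-720; print(p,np.linalg.norm(v),a)
off=a+615   # lever minus commanded
print(off)
stroke(r,-615,-632-np.clip(off,-6,6),True,thr=25,feed=.03,step=10)
r.wait(.3); leave(r,-630,True)
p=np.array(r.current_position()); p[2]+=.12; r.movel(p,feed=.3)
q=np.array(r.current_joints()); q[0]+=1.2; r.goto_joints(q)
for n,sl in (("top",(slice(200,320),slice(290,440))),("scene",(slice(160,280),slice(200,350)))):
    cv2.imwrite(f"pics/{n}4.png",cams.camera(n)[:,:,::-1])
a=cv2.imread("pics/top4.png")[230:330,290:440];b=cv2.imread("pics/scene4.png")[170:270,210:360]
cv2.imwrite("pics/c4.png",cv2.resize(np.vstack([a,b]),None,fx=3,fy=3,interpolation=cv2.INTER_CUBIC)); print(r.current_t())
E
```

```text
[ 0.56155488 -0.05166439  0.1677    ] 0.07225376345066421 -618.6294199602988
-3.629419960298833
-615 hit=False ftan -5.3->-4.8 f=5.7 err=1.2 t=33.92
-622 hit=False ftan -4.7->-6.4 f=7.1 err=1.6 t=34.25
-628 hit=False ftan -6.1->-3.9 f=4.2 err=0.9 t=34.58
38.675
```

View pics/c4.png

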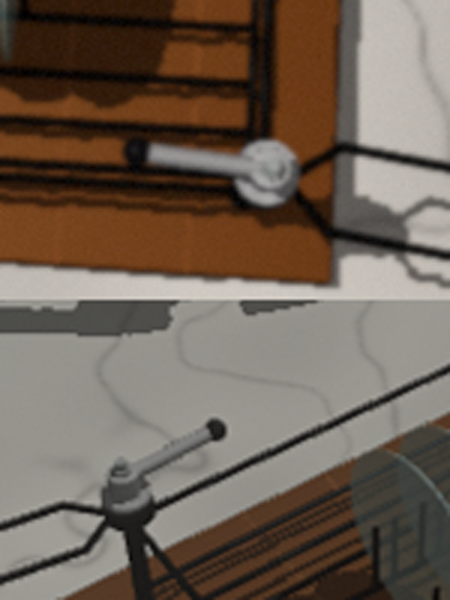

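Lever lies over the rail: top ball at (334.7,280.3), scene ball at (281.7,213). Now the numbers.

```bash
python3 - <<'E'
from plant import r,cams
from h import *
T=cams.camera_model("top");S=cams.camera_model("scene")
p,e=tri(T,(334.7,280.3),S,(281.7,213.0)); l=tri(T,(140.1,274.3),S,(396,172.2))[0]; l2=np.array([.5895,.278])
print(p,e)
for L in (l[:2],l2):
    y=(L-C)/np.linalg.norm(L-C); x=np.array([y[1],-y[0]]); v=p[:2]-C; print(L,"x,y mm",x@v*1e3,y@v*1e3)
# rack shift / side arm / dishes: compare first and last pictures
a=cv2.imread('pics/scene0.png').astype(int);b=cv2.imread('pics/scene4.png').astype(int)
for n,(x0,y0,x1,y1) in dict(arm=(140,240,200,290),cup=(315,270,360,330),plates=(325,205,385,290),bowl=(385,215,430,268)).items():
    print(n,np.abs(a-b)[y0:y1,x0:x1].mean().round(2))
E
```

```text
[ 0.58181655 -0.04992069  0.16648105] [np.float64(0.0009319628473077025), np.float64(0.0009319628473076036)]
[0.58839223 0.27676643] x,y mm 3.725665149344753 72.73289565086375
[0.5895 0.278 ] x,y mm 3.5317503160329986 72.74256958803201
arm 0.62
cup 0.85
plates 0.77
bowl 1.07
```

```bash
python3 -c "
from plant import r,job
job.hand_in(); print(r.current_t())"
```

```text
the job is handed in; nothing more can be done
the job is handed in; nothing more can be done
```

I pushed the latch lever clockwise with closed fingers at 30–40 mm/s, let it pass over the rail once while it still turned freely, and locked it on the next pass. I have handed the job in; it gives no verdict.

- **Bite:** I felt it about 0.4 turn before the rail. The 5 N threshold had not triggered on any free segment, then triggered on consecutive ones from there. The force read between tightening steps built up from about 1 N to 6–7 N, against 2–3 N while free.
- **Lever position:** My last camera check put the ball end about 3.6 mm past the rail's line (the limit is 12.5 mm) and 73 mm out along the rail.
- **Side arm and dishes:** The before and after pictures match at the side arm, cup, plates and bowl.
- **Robot:** It was clear of everything by about 39 s.
- **Clamp force:** I could not measure it directly. I infer more than 25 N from the lever being about 0.4 turn past the bite, since a fifth of a turn is enough.

No check failed or disagreed.

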